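# Find the heavy side of a sealed flywheel

### The job

Get the flywheel ready for balancing: first stand the three brass trim weights in the carrier, one in each well, and let go of them. Then turn the flywheel by hand (it has a crank handle) at least an eighth of a turn from where it stood, and feel which side is heavy; finish with the heavy side straight down, the wheel still, and your fingers still holding it: do not let go at the end. Leave the other things on the bench where they are.

Things in the scene. Friction and masses are not known exactly. Their poses are not given: they have to be found in the camera images.
- stand: Green test stand, fixed, under the flywheel: base plate 12 mm thick reaching 45 mm to its -x, 70 mm to its +x and 65 mm to either side; origin on the table below the middle of the flywheel. A bearing pedestal 46 mm wide, 141 mm tall, starting 20 mm to the +x of the origin, carries the wheel overhung on a level spindle along the stand's x axis, 115 mm above the table.
- spindle (a point): Centre of the flywheel, on the spindle, 115 mm above the table; same axes as the stand (x along the spindle, z up). The spindle drags with a dry friction of about 0.24 N m, so the wheel stays wherever it is left: it is harder to turn while its heavy side goes up, easier while that goes down. The slug's pull is 0.16 to 0.20 N m when it is level with the spindle.
- wheel (a joint): Angle of the sealed aluminium flywheel, a disc of 75 mm radius and 24 mm thick, its faces square to the spindle, with a crank handle on its -x face; rad. Positive turns it right-handed about the stand's x (its top moves towards the stand's -y); at 0 the handle is at the top; it turns freely round, to 12 rad either way. Sealed inside, unseen, is a lead slug whose side differs every time.
- handle (a point): Middle of the black crank grip: a free-turning sleeve 16 mm across and 46 mm long on a pin parallel to the spindle, 45 mm from it, pointing to the stand's -x; its middle is 78 mm to the -x of the spindle point, 66 mm clear of the wheel's face. It can be pinched from above all the way round. Its place has no relation to the heavy side.
- carrier: Wooden weight carrier, fixed, 50 x 150 x 14 mm, long side along its y, origin at the centre of its underside. Three round wells in a row along y, 50 mm apart, 29 mm wide, 9 mm deep.
- well0 (a point): Centre of the floor of carrier well 0, 5 mm above the table; z up, axes as the carrier.
- well1 (a point): Centre of the floor of carrier well 1, 5 mm above the table; z up, axes as the carrier.
- well2 (a point): Centre of the floor of carrier well 2, 5 mm above the table; z up, axes as the carrier.
- weight0: Plain brass trim weight, an upright cylinder 20 mm across, 28 mm tall, 75 g, standing on the table at the start; origin at the centre of its underside, z along its length. The three are alike.
- weight1: Plain brass trim weight, an upright cylinder 20 mm across, 28 mm tall, 75 g, standing on the table at the start; origin at the centre of its underside, z along its length. The three are alike.
- weight2: Plain brass trim weight, an upright cylinder 20 mm across, 28 mm tall, 75 g, standing on the table at the start; origin at the centre of its underside, z along its length. The three are alike.
- screwdriver: Bystander, leave in place: screwdriver, 190 mm long, lying along its x, origin at the centre of its underside.
- flux_jar: Bystander, leave in place: closed jar, 44 mm across, 42 mm tall, origin at the centre of its underside.
- spool: Bystander, leave in place: spool of solder, 60 mm across, 52 mm tall, standing on its end, origin at the centre of its underside.
- mouse: Bystander, leave in place: computer mouse, 105 x 62 x 33 mm, origin at the centre of its underside.
- tape: Bystander, leave in place: roll of tape lying flat, 64 mm across, 18 mm tall, origin at the centre of its underside.
- pcb: Bystander, leave in place: circuit board lying flat, 70 x 100 mm, parts up to 16 mm tall, origin at the centre of its underside.
- cup: Bystander, leave in place: small white bowl, 68 mm across, 40 mm tall, origin at the centre of its underside.
Mind the look-alikes: they are no part of the job. There is more than one size of the carrier; the one meant has the size given above. Leave any pink look-alike of the stand alone.

How it is judged (in metres and radians):
On the way, in this order (a step that is already met when the one before it is completed fails the run):
1. each well of the carrier holds one trim weight, standing on the well's floor and let go (((horizontal distance between weight0 and well0 below 0.008 m and z of weight0 in the frame of well0 between -0.004 and 0.004 m) or (horizontal distance between weight1 and well0 below 0.008 m and z of weight1 in the frame of well0 between -0.004 and 0.004 m) or (horizontal distance between weight2 and well0 below 0.008 m and z of weight2 in the frame of well0 between -0.004 and 0.004 m)) and ((horizontal distance between weight0 and well1 below 0.008 m and z of weight0 in the frame of well1 between -0.004 and 0.004 m) or (horizontal distance between weight1 and well1 below 0.008 m and z of weight1 in the frame of well1 between -0.004 and 0.004 m) or (horizontal distance between weight2 and well1 below 0.008 m and z of weight2 in the frame of well1 between -0.004 and 0.004 m)) and ((horizontal distance between weight0 and well2 below 0.008 m and z of weight0 in the frame of well2 between -0.004 and 0.004 m) or (horizontal distance between weight1 and well2 below 0.008 m and z of weight1 in the frame of well2 between -0.004 and 0.004 m) or (horizontal distance between weight2 and well2 below 0.008 m and z of weight2 in the frame of well2 between -0.004 and 0.004 m)) and contact force between the fingers and weight0 below 0.05 N and contact force between the fingers and weight1 below 0.05 N and contact force between the fingers and weight2 below 0.05 N and linear speed of each of weight0, weight1, weight2 below 0.02 m/s), for 0.2 s.
2. the flywheel, gripped by the fingers, has been turned an eighth of a turn or more from where it stood at the start (contact force between the fingers and wheel above 1 N and distance of handle from where it was at the start of the episode above 0.033 m), for 0.1 s.
At the end, for the whole second after the job is handed in: Each carrier well holds one trim weight (within 8 mm of its centre, on its floor within 4 mm), untouched and still; the flywheel's heavy side is within 21 degrees of straight down, the wheel turns slower than 0.08 rad/s, and the robot's fingers press on it with more than 2 N (all of step 1 and z of heavy in the frame of spindle below -0.0466 m and contact force between the fingers and wheel above 2 N and velocity of joint wheel between -0.08 and 0.08 rad/s); the arm keeps its last pose, push and grip.
It fails at once if a bystander was moved more than 30 mm (distance of any of screwdriver, flux_jar, spool, mouse, tape, pcb, cup from where it was at the start of the episode above 0.03 m).
It also fails if it takes over 72 s, if anything falls off the work surface, if the arm or the gripper's body presses on something with over 40 N, if the wrist force passes 120 N, or if a joint passes its speed limit or range.

### The arm

A 6-joint arm with a two-finger parallel gripper is mounted at the origin on the work surface. World frame = base frame: x ahead of the robot, y to its left, z up, the work surface at z = 0. Lengths are in m, angles in degrees, forces in N, time in s.
With the tool pointing down it reaches from about 0.375 to 0.75 m from the base axis. Payload 9 kg.
Tool frame: the origin (TCP) lies where the fingers leave the gripper's body, on its centre line; the fingertips stand 73 mm ahead of it and the grasp point (between the pads) lies 54 mm ahead of it (robot.tip_reach is the distance from the TCP to the fingertips, in m); z points along the fingers, y is the line along which they close (so a half turn about z gives the same grasp; the last joint's range is limited). The gripper opens to 85 mm and grips with 20 to 120 N. Pads are 22 mm wide; open, the fingers measure 114 mm over their backs; the gripper's body (76 mm by 85 mm) begins 54 mm behind the grasp point. The pads swing forward as they close: fully open they stand 13 mm farther back than shut.
Start: joints at [51.412, 5.964, 5.575, 89.605, 0, 77.527], TCP at [0.264, 0.539, 0.304] pointing down, gripper open.
Joint ranges: [-171.21, 171.21], [-48.23, 106.86], [-62.78, 66.21], [-105.2, 120.99], [-86.42, 89.51], [-180, 180]. Speed limits (degrees/s): [127.2, 127.2, 147.25, 180, 180, 180].

### API

Orientations are given as [roll, pitch, yaw] about the fixed x, y, z axes, in that order (R = Rz(yaw) Ry(pitch) Rx(roll)).
In Python, from plant import robot gives the robot as it stands. Calls block until the motion is done:
- robot.move_pose(position, orientation): joint-space move of the TCP to a pose.
- robot.line_to(position, vel=0.15, rotation=None, guard=None): straight line of the TCP; rotation=None keeps the orientation; vel is the mean speed in m/s. With guard (N) it stops when the force on the tool has changed by that much, and returns True; else False.
- robot.goto_joints(angles): joint-space move.
- robot.set_gripper(opening): finger opening in m; the grip force is fixed at half the most; returns when the fingers have stopped.
- robot.pause(seconds).
- robot.ik(position, orientation): joint angles nearest the present ones, or None.
- robot.observe(): the state.
- robot.grab_frame(name): name is "scene" or "top"; returns the picture (384x512x3 uint8, blue, green, red); there is no depth.
- robot.get_calibration(name): a dict with "vertical_fov" (degrees; the focal length in pixels is half the picture's height over the tangent of half this angle, whatever the lens; pixels are square), "cx", "cy" (the principal point, pixels), "k1" (the pictures are not rectified: a ray, as slopes to the right and down, at radius r is drawn at 1 + k1 r^2 times it, then the intrinsics apply), "rvec" (rotation vector, rad) and "tvec" (3), from world to camera coordinates, as OpenCV has them. Camera axes: x right, y down, z forward; pixel columns grow to the right and rows downward; lengths in m; the calibration is good to about 2 mm. A picture is of the moment at which its call begins. get_calibration takes no time and is no camera call.
A pose or a line that the arm cannot do raises robot.IKError and nothing moves.
- robot.job_done(): hands the job in; it is judged then, once.
The state is a dict: "time": time; "q": joint angles; "qvel": joint speeds; "joint_torque": joint torques, N m; "tool_pos": TCP position; "tcp_rot": TCP orientation; "ft_force": force on the tool from outside, world axes, zero at the start; "torque": the same for the moment, N m; "gripper_width": finger opening in m; "gripper_force": force on a finger pad.
Only numpy, scipy, OpenCV 4.12 (cv2) and the standard library are available. Lean on these libraries where they do the work, as an engineer would, in place of code of your own. Each camera call takes 0.05 s, during which the arm holds its last target. There are 200 camera calls.

## Working session

There is one attempt and no reset: what is moved stays moved. The work goes in short steps, each a Python script; the robot and the scene stay as the last script left them, time stands still between calls to the robot, and variables do not carry over. Pictures are saved under pics/ and viewed, at most 10 in all, crops included, and the job is handed in when it is done.

```bash
ls; mkdir -p pics; python3 - <<'E'
from plant import robot
import cv2
for n in("scene","top"):
    im=robot.grab_frame(n); cv2.imwrite(f"pics/{n}0.png",im); print(n,robot.get_calibration(n))
print(robot.observe())
E
```

```text
pics
scene {'vertical_fov': 50.22800524393236, 'cx': 261.18456753246767, 'cy': 190.54363343900403, 'k1': 0.0009884146474907877, 'rvec': array([ 1.61408212,  2.02595127, -0.77905653]), 'tvec': array([ 0.1300637, -0.3343243,  1.6004068])}
top {'vertical_fov': 42.88967629703371, 'cx': 248.82553743450052, 'cy': 189.74828360264377, 'k1': 0.04323549309646742, 'rvec': array([ 2.08639334, -2.14752653,  0.22073443]), 'tvec': array([-2.72828840e-04,  5.93311534e-01,  1.33952234e+00])}
{'time': 0.1, 'q': array([5.14095196e+01, 5.99677994e+00, 5.53144713e+00, 8.96027392e+01,
       1.35375370e-04, 7.75269184e+01]), 'qvel': array([ 0.04117958, -0.05608271,  0.01912212,  0.12839495,  0.01442981,
        0.08814923]), 'joint_torque': array([ 5.55498627e-03, -5.58208644e+01,  5.04718065e+01,  1.31331693e-02,
       -3.27469907e-04,  1.07974046e-05]), 'tool_pos': array([0.26398734, 0.53858045, 0.30318319]), 'tcp_rot': array([-1.79933564e+02, -1.48344416e-02,  1.53882593e+02]), 'ft_force': array([-0.36694735,  0.653633  , -0.66320728]), 'torque': array([ 0.01266559, -0.0030751 , -0.01923393]), 'gripper_force': 0.0, 'gripper_width': 0.08533055966703296}
```

View pics/top0.png

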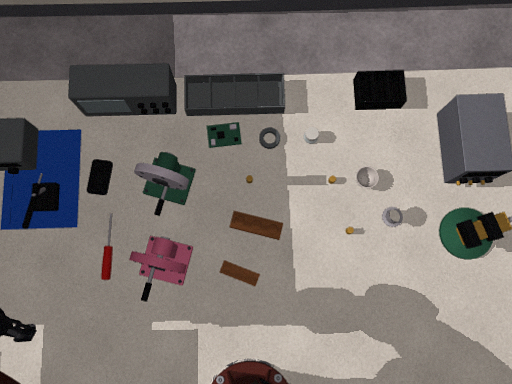

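View pics/scene0.png

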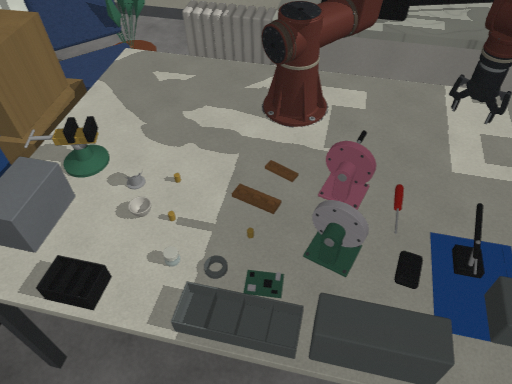

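The top view shows brass weights at (250,180), (332,180) and (350,230). There are two carriers, at (256,225) (large) and (239,273) (small), a green stand at (170,180) and a pink look-alike at (165,258). I'll measure both carriers, then confirm with an enlarged crop.

```bash
cat > h.py <<'E'
from plant import robot
import cv2, numpy as np
def cam(n):
    c=robot.get_calibration(n); f=192/np.tan(np.radians(c["vertical_fov"])/2)
    K=np.array([[f,0,c["cx"]],[0,f,c["cy"]],[0,0,1]]); R=cv2.Rodrigues(c["rvec"])[0]
    return K,np.array([c["k1"],0,0,0]),R,np.array(c["tvec"])
def rays(n,px):
    K,d,R,t=cam(n); u=cv2.undistortPoints(np.array(px,float).reshape(-1,1,2),K,d)[:,0]
    return -R.T@t, np.c_[u,np.ones(len(u))]@R
def plane(n,px,z):
    o,v=rays(n,px); return o+v*((z-o[2])/v[:,2])[:,None]
def tri(pa,pb,na="top",nb="scene"):
    (o,v),(p,w)=rays(na,[pa]),rays(nb,[pb]); v=v[0]/np.linalg.norm(v[0]);w=w[0]/np.linalg.norm(w[0])
    s,t=np.linalg.lstsq(np.c_[v,-w],p-o,rcond=None)[0]; a,b=o+s*v,p+t*w
    return (a+b)/2,np.linalg.norm(a-b)
def proj(n,X):
    K,d,R,t=cam(n); return cv2.projectPoints(np.array(X,float).reshape(-1,3),cv2.Rodrigues(R)[0],t,K,d)[0][:,0]
def blobs(im,lo,hi,amin):
    m=cv2.inRange(cv2.cvtColor(im,cv2.COLOR_BGR2HSV),lo,hi)
    c=cv2.findContours(m,cv2.RETR_EXTERNAL,cv2.CHAIN_APPROX_NONE)[0]
    return [x for x in c if cv2.contourArea(x)>=amin]
E
python3 - <<'E'
from h import *
T=cv2.imread("pics/top0.png");S=cv2.imread("pics/scene0.png")
for n,im in(("top",T),("scene",S)):
  for c in blobs(im,(12,130,110),(28,255,255),8):
    M=cv2.moments(c);p=(M["m10"]/M["m00"],M["m01"]/M["m00"]);print(n,"brass",np.round(p,1),M["m00"],plane(n,[p],.014)[0].round(4))
for c in blobs(T,(3,90,50),(18,255,190),150):
    r=cv2.boxPoints(cv2.minAreaRect(c)); P=plane("top",r,.014);print("brown",r.mean(0).round(1),P.mean(0).round(4),[np.linalg.norm(P[i]-P[i-1]).round(3) for i in(0,1)],P[:,:2].round(3).tolist())
for c in blobs(T,(60,60,20),(95,255,200),200):
    r=cv2.boxPoints(cv2.minAreaRect(c)); P=plane("top",r,.012);print("green",r.mean(0).round(1),P.mean(0).round(4),[np.linalg.norm(P[i]-P[i-1]).round(3) for i in(0,1)],P[:,:2].round(3).tolist())
a=cv2.resize(T[130:300,90:370],(800,486),interpolation=2);cv2.imwrite("pics/c1.png",a)
b=cv2.resize(S[120:290,230:430],(700,595),interpolation=2);cv2.imwrite("pics/c2.png",b)
E
```

```text
top brass [349.2 229.8] 26.5 [ 0.4753 -0.306   0.014 ]
top brass [504.6 221. ] 21.0 [ 0.489  -0.7545  0.014 ]
top brass [331.9 178.6] 23.5 [ 0.6293 -0.2654  0.014 ]
top brass [249.4 178.2] 9.0 [ 0.6375 -0.0205  0.014 ]
scene brass [171.5 215.2] 29.0 [ 0.6302 -0.2616  0.014 ]
scene brass [177.1 176.7] 19.0 [ 0.4766 -0.3025  0.014 ]
scene brass [ 76.8 139.9] 13.0 [ 0.3844 -0.7166  0.014 ]
scene brass [ 55.4 140.7] 23.0 [ 0.4045 -0.7894  0.014 ]
brown [245.5 371.4] [0.096  0.0059 0.014 ] [np.float64(0.05), np.float64(0.146)] [[0.116, 0.081], [0.127, -0.065], [0.076, -0.069], [0.065, 0.076]]
brown [239.2 272.9] [0.3611 0.0168 0.014 ] [np.float64(0.109), np.float64(0.036)] [[0.366, 0.074], [0.399, 0.06], [0.356, -0.041], [0.323, -0.026]]
brown [255.9 224.9] [ 0.4976 -0.0352  0.014 ] [np.float64(0.147), np.float64(0.051)] [[0.493, 0.042], [0.542, 0.029], [0.502, -0.113], [0.453, -0.099]]
green [463.7 234. ] [ 0.4557 -0.6345  0.012 ] [np.float64(0.147), np.float64(0.141)] [[0.501, -0.548], [0.552, -0.68], [0.409, -0.72], [0.36, -0.591]]
green [153.1 189.2] [0.6129 0.2653 0.012 ] [np.float64(0.054), np.float64(0.04)] [[0.602, 0.297], [0.641, 0.286], [0.623, 0.234], [0.585, 0.245]]
green [170.3 177.4] [0.6478 0.2144 0.012 ] [np.float64(0.126), np.float64(0.136)] [[0.604, 0.294], [0.734, 0.255], [0.691, 0.134], [0.562, 0.175]]
green [223.7 134.6] [0.7761 0.0534 0.012 ] [np.float64(0.068), np.float64(0.097)] [[0.805, 0.105], [0.815, 0.008], [0.747, 0.002], [0.738, 0.098]]
```

View pics/c1.png

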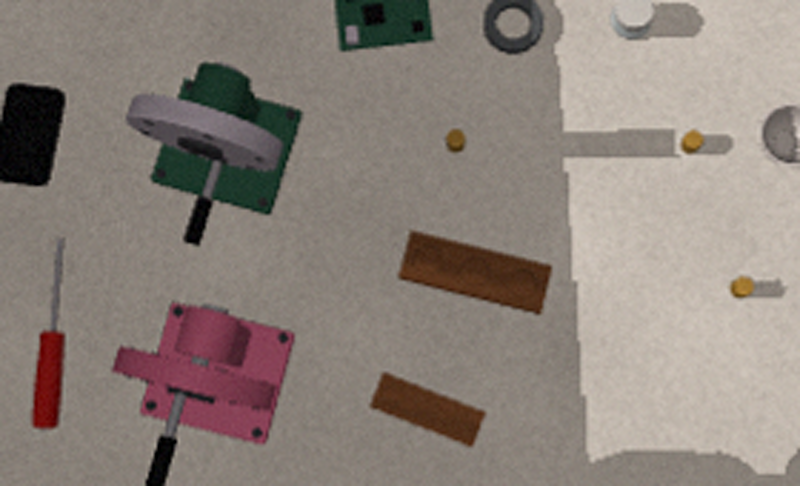

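View pics/c2.png

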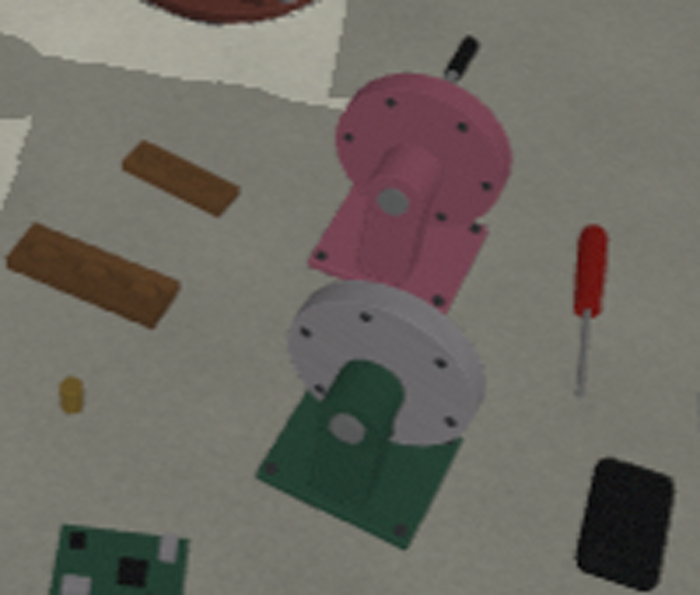

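Candidates for the carrier: (256,225) measures 147x51 mm and (239,273) measures 109x36 mm. The large one fits 150x50 mm, and the crops show its three wells. The stand meant is the green one at (170,180), with a grey wheel and its grip at about (159,207). The pink one stays untouched. Next I'll compute the final coordinates.

```bash
python3 - <<'E'
from h import *
T=cv2.imread("pics/top0.png");S=cv2.imread("pics/scene0.png")
cen=lambda c:(lambda M:(M["m10"]/M["m00"],M["m01"]/M["m00"]))(cv2.moments(c))
tb=[cen(c) for c in blobs(T,(10,100,60),(30,255,255),6)];sb=[cen(c) for c in blobs(S,(10,100,60),(30,255,255),6)]
near=lambda L,p:min(L,key=lambda q:np.hypot(q[0]-p[0],q[1]-p[1]))
for a,b in(((349,230),(177,177)),((332,179),(171,215)),((250,180),(250,232))):
    a=near(tb,a);b=near(sb,b);X,e=tri(a,b);print("weight",np.round(a+b,1),X.round(4),e.round(4),plane("top",[a],.014)[0,:2].round(4),plane("scene",[b],.014)[0,:2].round(4))
for n,im,p,zz in(("top",T,(256,225),.014),("scene",S,(256,199),.010)):
    for c in blobs(im,(3,90,40),(18,255,190),150):
        if np.hypot(*(np.array(cen(c))-p))<12: print("carrier",n,plane(n,[cen(c)],zz)[0].round(4),cen(c))
tc=np.array([(152,180),(270,213),(301,110)])*.35+[90,130]
sc=np.array([(257,477),(407,548),(463,440)])/3.5+[230,120]
print("top corners -x+y,-x-y,+x-y",plane("top",tc,.012).round(4)[:,:2].tolist())
print("scene corners +x-y,+x+y,-x+y(approx)",plane("scene",sc,.012).round(4)[:,:2].tolist())
def frame(P):pass
for nm,P in(("top",plane("top",tc,.012)),):
    ex=P[2]-P[1];ey=P[0]-P[1];print(np.linalg.norm(ex),np.linalg.norm(ey),np.degrees(np.arctan2(ex[1],ex[0])),np.degrees(np.arctan2(ey[1],ey[0]))-90)
# black grip pixels
m=(T.max(2)<45).astype(np.uint8);m[:,:145]=0;m[:195]=0;m[225:]=0;m[:,175:]=0
ys,xs=np.nonzero(m);print("grip px",len(xs),xs.mean(),ys.mean(),xs.min(),xs.max(),ys.min(),ys.max())
m=cv2.inRange(cv2.cvtColor(T,cv2.COLOR_BGR2HSV),(120,15,70),(160,90,255))
E
```

```text
weight [349.4 230.1 176.9 177.2] [ 0.4747 -0.3063  0.009 ] 0.0024 [ 0.4745 -0.3064] [ 0.4789 -0.3026]
weight [331.9 179.1 171.3 215.4] [ 0.6282 -0.2653  0.0096] 0.0022 [ 0.6276 -0.2655] [ 0.6312 -0.2621]
weight [249.2 178.5 249.8 232.4] [ 0.6373 -0.0191  0.0101] 0.0015 [ 0.6366 -0.0198] [ 0.6399 -0.0176]
carrier top [ 0.4975 -0.0355  0.014 ] (255.95055624227442, 224.84857849196538)
carrier scene [ 0.5066 -0.0313  0.01  ] (256.1240611240611, 198.2077182077182)
top corners -x+y,-x-y,+x-y [[0.6021, 0.2943], [0.5639, 0.1727], [0.6723, 0.1401]]
scene corners +x-y,+x+y,-x+y(approx) [[0.6841, 0.1458], [0.7212, 0.2664], [0.6134, 0.3009]]
0.11322640322220501 0.1274020858713306 -16.765620407338922 -17.43110709926674
grip px 86 159.12790697674419 206.52325581395348 151 172 195 214
```

```bash
cat > pick.py <<'E'
from h import *
YAW=74.2; D=[180,0,YAW]; C=np.array([.4995,-.034]); u=np.array([np.cos(np.radians(YAW)),np.sin(np.radians(YAW))])
def pick(w,k,zt=.17):
    robot.set_gripper(.05)
    robot.move_pose([*w,zt],D); robot.line_to([*w,.0845],vel=.2); robot.set_gripper(0)
    print("w",robot.observe()["gripper_width"]); robot.line_to([*w,.14],vel=.25)
    p=C+u*.05*k
    robot.move_pose([*p,.14],D); g=robot.line_to([*p,.0915],vel=.12,guard=12)
    o=robot.observe();print("place",g,o["tool_pos"].round(4),o["ft_force"].round(1),o["time"],o["gripper_width"])
def rel():
    robot.set_gripper(.045); t=robot.observe()["tool_pos"]; robot.line_to([t[0],t[1],.15],vel=.25)
E
python3 - <<'E'
from pick import *
robot.move_pose([.4765,-.3045,.28],D)
pick([.4765,-.3045],-1)
im=robot.grab_frame("scene");im2=robot.grab_frame("top")
a=cv2.resize(im[150:250,200:330],(520,400),interpolation=2);b=cv2.resize(im2[190:270,200:330],(520,320),interpolation=2)
cv2.imwrite("pics/p1.png",np.vstack([a,b])[:600])
E
```

```text
w 0.017750787053926867
place True [ 0.4852 -0.0832  0.0896] [ 0.9 -0.5  0.6] 6.8 0.017238229426653037
```

View pics/p1.png

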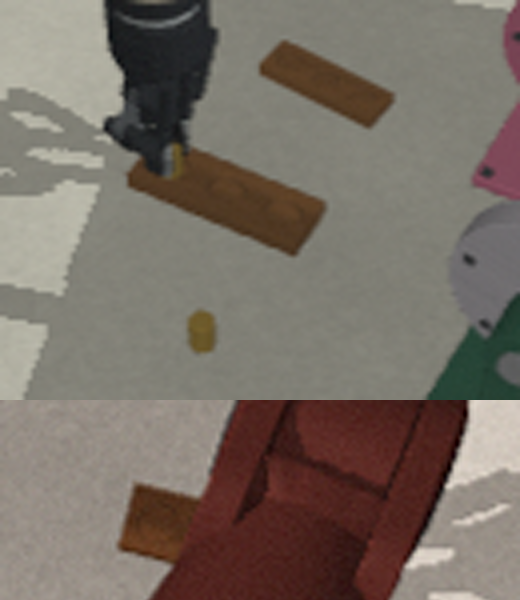

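The weight is held over the near well, at about (170,160) in the scene half of the crop. I'll release it and check.

```bash
python3 - <<'E'
from pick import *
rel()
w=[.6295,-.2638];robot.set_gripper(.05)
robot.move_pose([*w,.17],D)
im=robot.grab_frame("scene");im2=robot.grab_frame("top");print(robot.observe()["time"])
for n,I in(("scene",im),("top",im2)):
    for c in blobs(I,(10,100,60),(30,255,255),6):
        M=cv2.moments(c);p=(M["m10"]/M["m00"],M["m01"]/M["m00"]);print(n,np.round(p,1),M["m00"],plane(n,[p],.021)[0,:2].round(4))
print("expect",C-u*.05,proj("top",[*(C-u*.05),.021]),proj("scene",[*(C-u*.05),.021]))
a=cv2.resize(im[150:240,210:310],(500,450),interpolation=2)
cv2.imwrite("pics/p2.png",a)
E
```

```text
8.925
scene [249.9 232.4] 38.5 [ 0.6446 -0.016 ]
scene [171.3 215.5] 39.5 [ 0.6362 -0.2588]
scene [256.1 198.2] 639.5 [ 0.5156 -0.0291]
scene [281.  170.5] 284.0 [0.3827 0.0225]
scene [ 69.6 137.2] 305.0 [ 0.3835 -0.7429]
scene [30.  83.5] 7932.0 [ 0.117  -1.0799]
top [229.9 269.1] 195.0 [0.372 0.043]
top [460.1 236.6] 22.0 [ 0.4467 -0.6196]
top [480.  229.5] 148.0 [ 0.4657 -0.6782]
top [502.9 221.7] 179.0 [ 0.4864 -0.7457]
top [248.6 222.8] 547.0 [ 0.503  -0.0143]
top [458.  182.5] 6.0 [ 0.6053 -0.632 ]
top [482.5 181.8] 11.0 [ 0.6051 -0.7029]
top [470.2 182. ] 10.0 [ 0.6059 -0.6676]
top [249.1 178.8] 28.0 [ 0.6341 -0.0195]
expect [ 0.48588599 -0.0821109 ] [[272.18521133 228.05353791]] [[241.85376824 188.34405114]]
```

View pics/p2.png

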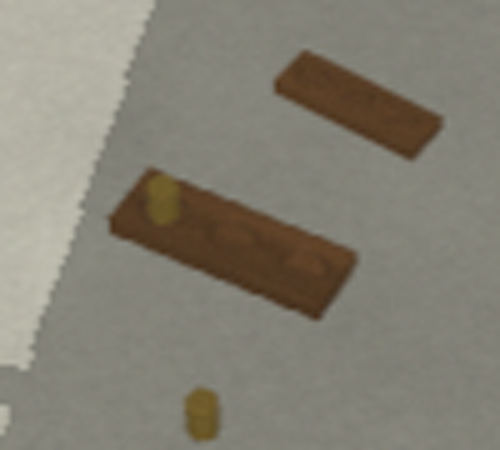

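The weight stands upright at scene (242.6,190), centred where the third well should be, given the visible wells at (257,197) and (271.6,202.6). On to the other two.

```bash
python3 - <<'E'
from pick import *
pick([.6295,-.2638],0); rel()
pick([.6383,-.0187],1); rel()
robot.move_pose([.42,.1,.3],[180,0,163])
im=robot.grab_frame("scene");im2=robot.grab_frame("top");print(robot.observe()["time"])
a=cv2.resize(im[150:250,205:305],(500,500),interpolation=2);b=cv2.resize(im2[205:245,220:290],(300,171),interpolation=2)
a[:171,200:]=b
cv2.imwrite("pics/p3.png",a)
for k in(-1,0,1):
    p=C+u*.05*k; print(proj("scene",[[*p,.005],[*p,.033]]).round(1).tolist())
E
```

```text
w 0.01719361730348939
place True [ 0.4992 -0.0347  0.0896] [ 0.4 -1.3  1.2] 12.225 0.017554767875753902
w 0.0174082352989067
place True [0.5131 0.0138 0.0895] [ 1.4 -1.4  1. ] 16.2333 0.017402482158834272
18.3667
[[242.1, 191.7], [241.7, 185.8]]
[[255.8, 197.4], [255.7, 191.5]]
[[270.0, 203.3], [270.0, 197.4]]
```

View pics/p3.png

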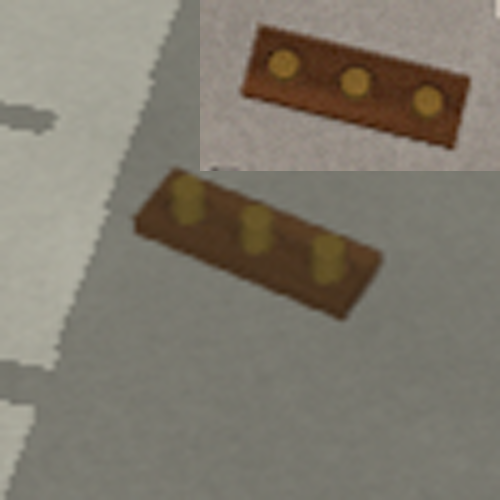

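All three weights stand upright in their wells at scene (242,188), (256,194) and (271,200), and the top view agrees. Next is the handle angle.

```bash
python3 - <<'E'
from h import *
a=np.radians(-17.);ex=np.array([np.cos(a),np.sin(a),0]);ey=np.array([-ex[1],ex[0],0]);ez=np.array([0,0,1.])
O=np.array([.629,.223,.115])
im=robot.grab_frame("top")
g=cv2.resize(im[150:225,130:200],(560,600),interpolation=2)
# grip axis: dark pixels near
m=(im.max(2)<50).astype(np.uint8);m[:196]=0;m[218:]=0;m[:,:150]=0;m[:,168:]=0
ys,xs=np.nonzero(m);print("dark",len(xs),xs.mean(),ys.mean(),ys.min(),ys.max())
for O in([.629,.223,.115],[.626,.221,.115]):
  O=np.array(O)
  for th in range(0,360,30):
    t=np.radians(th);h=O-.045*np.sin(t)*ey+.045*np.cos(t)*ez
    print(th,proj("top",[h-.101*ex,h-.078*ex,h-.055*ex,h-.012*ex]).round(1).tolist())
print(proj("top",[O-.012*ex,O-.012*ex+.075*ey,O-.012*ex-.075*ey,O+.075*ez]).round(1).tolist())
cv2.imwrite("pics/g.png",g)
E
```

```text
dark 65 155.83076923076922 205.2153846153846 196 217
0 [[147.0, 207.6], [149.6, 199.3], [152.3, 191.0], [157.2, 175.8]]
30 [[155.6, 210.2], [158.2, 201.9], [160.8, 193.7], [165.7, 178.5]]
60 [[162.6, 212.8], [165.2, 204.6], [167.8, 196.5], [172.5, 181.4]]
90 [[166.2, 214.6], [168.7, 206.6], [171.2, 198.6], [175.8, 183.8]]
120 [[165.4, 215.3], [167.9, 207.4], [170.4, 199.5], [174.9, 184.9]]
150 [[160.7, 214.6], [163.2, 206.8], [165.7, 199.0], [170.2, 184.6]]
180 [[153.4, 212.9], [155.9, 205.1], [158.4, 197.4], [162.9, 183.0]]
210 [[145.3, 210.4], [147.9, 202.6], [150.4, 194.9], [155.0, 180.5]]
240 [[138.4, 207.9], [141.0, 200.1], [143.5, 192.2], [148.2, 177.7]]
270 [[134.5, 206.0], [137.1, 198.0], [139.7, 190.0], [144.5, 175.3]]
300 [[134.7, 205.2], [137.4, 197.0], [140.0, 189.0], [144.9, 174.0]]
330 [[139.3, 205.7], [142.0, 197.5], [144.6, 189.3], [149.6, 174.1]]
0 [[147.7, 208.7], [150.4, 200.4], [153.0, 192.1], [157.9, 176.9]]
30 [[156.3, 211.3], [159.0, 203.0], [161.6, 194.8], [166.4, 179.6]]
60 [[163.4, 213.9], [165.9, 205.7], [168.5, 197.5], [173.2, 182.5]]
90 [[166.9, 215.7], [169.4, 207.6], [171.9, 199.6], [176.5, 184.8]]
120 [[166.1, 216.4], [168.6, 208.4], [171.1, 200.5], [175.6, 186.0]]
150 [[161.4, 215.7], [163.9, 207.9], [166.4, 200.1], [170.9, 185.7]]
180 [[154.1, 213.9], [156.6, 206.1], [159.1, 198.4], [163.6, 184.1]]
210 [[146.0, 211.5], [148.6, 203.7], [151.1, 195.9], [155.7, 181.6]]
240 [[139.1, 209.0], [141.7, 201.1], [144.2, 193.3], [149.0, 178.8]]
270 [[135.2, 207.1], [137.8, 199.1], [140.4, 191.1], [145.2, 176.4]]
300 [[135.5, 206.3], [138.1, 198.1], [140.8, 190.0], [145.7, 175.0]]
330 [[140.0, 206.8], [142.7, 198.6], [145.4, 190.4], [150.3, 175.2]]
[[160.9, 180.6], [134.8, 173.6], [187.0, 187.6], [157.2, 169.9]]
```

View pics/g.png

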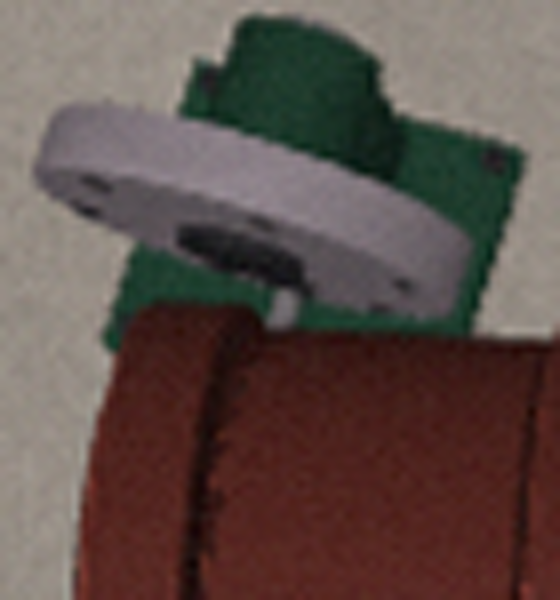

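The grip ends seen earlier at (161,200) and (157,215), and the pin at the wheel face at (166,186), fit a handle angle of about 165°, i.e. near the bottom. I'll approach from above.

```bash
cat > w.py <<'E'
from h import *
a=np.radians(-17.);ex=np.array([np.cos(a),np.sin(a),0]);ey=np.array([-ex[1],ex[0],0]);ez=np.array([0,0,1.])
O=np.array([.628,.222,.115]); D=[180,0,163]; R=.045; XG=-.080
def tcp(th,O=O):
    t=np.radians(th); return O+XG*ex-R*np.sin(t)*ey+R*np.cos(t)*ez+np.array([0,0,.054])
def yz():
    o=robot.observe();p=o["tool_pos"]-[0,0,.054]-O;f=o["ft_force"]
    return o,np.array([p@ex,p@ey,p@ez]),np.array([f@ex,f@ey,f@ez])
E
python3 - <<'E'
from w import *
p=tcp(165); robot.set_gripper(.06)
robot.move_pose([p[0],p[1],.28],D)
print("guard",robot.line_to(p,vel=.12,guard=15))
o,x,f=yz();print(x.round(4),f.round(1),o["time"])
robot.set_gripper(0)
o,x,f=yz();print(x.round(4),f.round(1),o["gripper_width"],o["gripper_force"],o["torque"].round(2),o["time"])
cv2.imwrite("pics/h1.png",cv2.resize(robot.grab_frame("scene")[120:280,280:410],(487,600),interpolation=2))
E
```

```text
guard False
[-0.0795 -0.0114 -0.0425] [-0.2  0.3  0.5] 20.925
[-0.0798 -0.0114 -0.0428] [-1.3  0.6  5.7] 0.013883124254078996 58.61199975013733 [ 0.27  0.16 -0.12] 21.4083
```

View pics/h1.png

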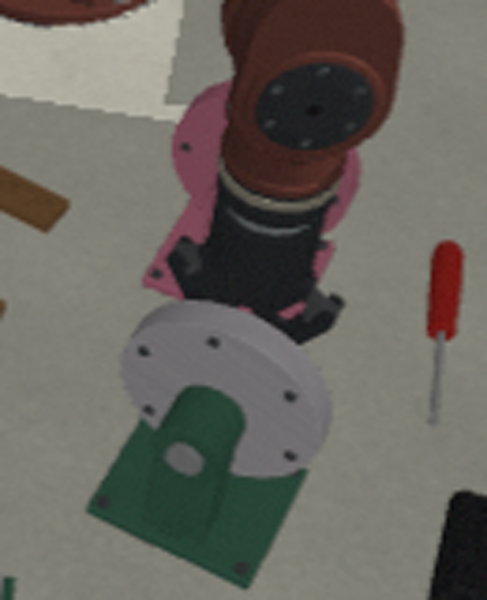

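The fingers have closed on the grip (width 13.9 mm, offset from the weights as expected). Next: turn in small steps, recording tangential force.

```bash
cat >> w.py <<'E'
def sweep(ths,O=O,v=.05):
    L=[]
    for th in ths:
        robot.line_to(tcp(th,O),vel=v); o,x,f=yz(); L.append([th,*x,*f,o["time"]])
        if np.linalg.norm(f)>45: print("STOP",f);break
    L=np.array(L); return L
def show(L):
    for r in L:
        t=np.arctan2(-r[2],r[3]); ft=-(-np.cos(t)*r[5]-np.sin(t)*r[6]); fr=-np.sin(t)*r[5]+np.cos(t)*r[6]
        print(int(r[0]),"th %.1f r %.1f T %.3f fr %.1f t %.1f"%(np.degrees(t)%360,1000*np.hypot(r[2],r[3]),ft*.045,fr,r[7]),r[4:7].round(1))
E
python3 - <<'E'
from w import *
L=sweep(range(180,286,15));np.save("L1.npy",L);show(L)
E
```

```text
180 th 179.4 r 45.2 T 0.173 fr -1.8 t 21.8 [ 1.8 -3.8  1.8]
195 th 193.6 r 46.1 T 0.225 fr 6.3 t 22.2 [ 5.4 -3.4 -7.3]
210 th 207.9 r 46.9 T 0.291 fr 16.0 t 22.6 [ 10.8   1.8 -17.1]
225 th 223.4 r 47.5 T 0.310 fr 24.3 t 23.0 [ 13.   11.7 -22.4]
240 th 239.9 r 47.9 T 0.288 fr 25.7 t 23.4 [ 10.8  19.  -18.4]
255 th 256.2 r 48.1 T 0.136 fr 22.7 t 23.8 [ 6.2 21.3 -8.4]
270 th 271.7 r 48.2 T 0.004 fr 16.7 t 24.1 [ 2.6 16.7  0.4]
285 th 286.6 r 48.1 T -0.156 fr 13.4 t 24.5 [ 1.4 11.9  7.2]
```

```bash
python3 - <<'E'
from w import *
from scipy.optimize import least_squares
L=np.load("L1.npy")
s=least_squares(lambda c:np.hypot(L[:,2]-c[0],L[:,3]-c[1])-.045,[0,0]);print(s.x,s.fun.round(4))
s2=least_squares(lambda c:np.hypot(L[:,2]-c[0],L[:,3]-c[1])-c[2],[0,0,.045]);print(s2.x)
M=L.copy();M[:,2:4]-=s.x;show(M)
# x force vs. position hints axis yaw
print((L[:,1]).round(4))
E
```

```text
[ 0.00322472 -0.00039691] [-0.      0.      0.0001  0.     -0.0001 -0.0001 -0.      0.0001]
[ 0.00312298 -0.00031605  0.04510825]
180 th 175.2 r 45.0 T 0.178 fr -1.5 t 21.8 [ 1.8 -3.8  1.8]
195 th 189.7 r 45.0 T 0.205 fr 6.6 t 22.2 [ 5.4 -3.4 -7.3]
210 th 204.6 r 45.1 T 0.248 fr 16.3 t 22.6 [ 10.8   1.8 -17.1]
225 th 220.8 r 45.0 T 0.260 fr 24.6 t 23.0 [ 13.   11.7 -22.4]
240 th 238.3 r 44.9 T 0.255 fr 25.8 t 23.4 [ 10.8  19.  -18.4]
255 th 255.7 r 44.9 T 0.127 fr 22.7 t 23.8 [ 6.2 21.3 -8.4]
270 th 272.3 r 45.0 T 0.012 fr 16.7 t 24.1 [ 2.6 16.7  0.4]
285 th 288.3 r 45.1 T -0.139 fr 13.5 t 24.5 [ 1.4 11.9  7.2]
[-0.0797 -0.0797 -0.0796 -0.0795 -0.0794 -0.0794 -0.0793 -0.0793]
```

The circle fits to 0.1 mm and puts the centre 3.2 mm toward +y. I'll correct that and sweep a full turn each way.

```bash
sed -i 's/^O=np.array.*\] *; D/O=np.array([.628,.222,.115])+.0032*ey-.0004*ez; D/;s/^O=np.array(\[.628,.222,.115\]);/O=np.array([.628,.222,.115])+.0032*ey-.0004*ez;/' w.py; grep -n ^O= w.py; python3 - <<'E'
from w import *
A=sweep(range(300,661,15),v=.04);B=sweep(range(645,299,-15),v=.04)
np.save("A.npy",A);np.save("B.npy",B)
show(A);print();show(B)
E
```

```text
3:O=np.array([.628,.222,.115])+.0032*ey-.0004*ez; D=[180,0,163]; R=.045; XG=-.080
300 th 300.6 r 45.6 T -0.167 fr 3.3 t 24.9 [2.8 0.9 4.8]
315 th 315.5 r 45.5 T -0.196 fr 4.1 t 25.4 [ 4.8 -0.3  6. ]
330 th 330.4 r 45.3 T -0.194 fr 3.9 t 25.8 [ 4.7 -1.8  5.5]
345 th 345.4 r 45.1 T -0.109 fr 4.6 t 26.3 [ 4.9 -1.2  5. ]
360 th 0.6 r 44.9 T -0.152 fr 3.2 t 26.7 [ 5.3 -3.4  3.2]
375 th 16.0 r 44.7 T -0.072 fr 2.2 t 27.1 [ 5.5 -2.1  1.6]
390 th 31.9 r 44.5 T -0.118 fr -1.2 t 27.6 [ 6.4 -1.6 -2.4]
405 th 47.2 r 44.5 T -0.146 fr -5.2 t 28.0 [ 8.7  1.6 -5.9]
420 th 62.0 r 44.5 T -0.180 fr -7.7 t 28.5 [ 8.1  4.9 -7.1]
435 th 76.6 r 44.5 T -0.192 fr -8.9 t 28.9 [ 7.8  7.6 -6.2]
450 th 91.4 r 44.5 T -0.227 fr -9.1 t 29.4 [ 6.3  9.2 -4.8]
465 th 106.1 r 44.5 T -0.174 fr -7.8 t 29.8 [ 5.6  8.6 -1.5]
480 th 120.7 r 44.6 T -0.145 fr -7.8 t 30.2 [3.8 8.3 1.2]
495 th 135.3 r 44.7 T -0.067 fr -7.8 t 30.7 [3.3 6.6 4.5]
510 th 149.9 r 44.8 T 0.025 fr -6.7 t 31.1 [2.4 2.9 6.1]
525 th 164.3 r 44.9 T 0.093 fr -6.3 t 31.6 [ 3.9 -0.3  6.6]
540 th 178.6 r 45.0 T 0.169 fr -6.5 t 32.0 [ 3.1 -3.6  6.6]
555 th 192
[... 1160 characters left out ...]
4]
465 th 105.0 r 44.5 T 0.148 fr -7.8 t 41.3 [2.8 6.7 5.2]
450 th 90.3 r 44.5 T 0.107 fr -7.6 t 41.7 [3.3 7.6 2.4]
435 th 75.9 r 44.5 T 0.060 fr -7.6 t 42.2 [ 4.9  7.7 -0.6]
420 th 61.6 r 44.4 T -0.038 fr -6.1 t 42.6 [ 6.   5.  -3.7]
405 th 47.4 r 44.4 T -0.113 fr -4.2 t 43.0 [ 8.   1.4 -4.7]
390 th 32.8 r 44.4 T -0.182 fr 0.7 t 43.5 [ 7.8 -3.8 -1.6]
375 th 17.6 r 44.6 T -0.261 fr 5.1 t 43.9 [ 4.9 -7.1  3.1]
360 th 1.9 r 44.9 T -0.267 fr 7.4 t 44.4 [ 4.2 -6.2  7.2]
345 th 346.2 r 45.0 T -0.158 fr 7.3 t 44.8 [ 3.  -1.7  7.9]
330 th 330.7 r 45.2 T -0.148 fr 6.9 t 45.3 [3.2 0.5 7.7]
315 th 315.3 r 45.4 T -0.063 fr 7.9 t 45.7 [4.9 4.5 6.6]
300 th 299.9 r 45.5 T 0.020 fr 8.1 t 46.1 [5.8 7.3 3.7]
```

The stop-and-read torques show no hysteresis: the arm's ringing after each stop dithers out the friction. I'll use slow strokes both ways instead, trying them at one spot first.

```bash
python3 - <<'E'
from w import *
A=np.vstack([sweep([308],v=.012),sweep([313],v=.006),sweep([305],v=.012),sweep([300],v=.006)])
np.save("C1.npy",A);show(A)
A,B=np.load("A.npy"),np.load("B.npy")
E
```

```text
308 th 307.7 r 45.4 T 0.141 fr 8.0 t 46.8 [6.2 8.2 2.4]
313 th 312.7 r 45.3 T 0.145 fr 7.5 t 47.6 [6.7 7.7 2.7]
305 th 305.8 r 45.4 T -0.208 fr 7.4 t 48.3 [5.1 3.3 8.1]
300 th 300.9 r 45.4 T -0.251 fr 7.3 t 49.1 [4.2 3.5 8.5]
```

```bash
python3 - <<'E'
from w import *
from scipy.optimize import least_squares
rows=[np.load("C1.npy")]; cur=300
for t in(390,480,570):
    sweep([cur+21,cur+42,cur+62,t-9],v=.08)
    rows+=[sweep([t],v=.012),sweep([t-8],v=.012)]; cur=t-8
    show(np.vstack(rows[-2:]))
L=np.vstack(rows);np.save("C.npy",L)
th=np.arctan2(-L[:,2],L[:,3]);F=L[:,4:7];T=.045*(np.cos(th)*F[:,1]+np.sin(th)*F[:,2])
d=np.array([1,1,-1,-1]+[1,-1]*3)
X=np.c_[d,np.cos(th),np.sin(th)];c,res,_,_=np.linalg.lstsq(X,T,rcond=None)
print("fric",c[0],"amp",np.hypot(c[1],c[2]),"phase",np.degrees(np.arctan2(c[2],c[1])),(X@c-T).round(3))
# T = fric*d + A*cos(th-ph): tool lifts the slug; at heavy-down T=0, dT/dth>0 -> th = ph-90
print("theta heavy down",(np.degrees(np.arctan2(c[2],c[1]))-90)%360)
E
```

```text
390 th 31.0 r 44.6 T 0.009 fr 0.5 t 51.2 [ 4.8 -0.1  0.5]
382 th 25.1 r 44.5 T -0.350 fr 3.8 t 51.9 [ 7.8 -8.7  0.2]
480 th 120.2 r 44.6 T 0.204 fr -7.4 t 54.1 [2.8 4.2 7.6]
472 th 113.2 r 44.6 T -0.137 fr -8.0 t 54.8 [5.1 8.6 0.4]
570 th 206.2 r 45.5 T 0.360 fr -2.0 t 57.0 [ 8.5 -8.  -1.8]
562 th 200.8 r 45.3 T -0.003 fr -2.8 t 57.7 [ 7.6 -0.9  2.6]
fric 0.18244374581848044 amp 0.1721438529415183 phase -160.14521898171805 [-0.012 -0.029 -0.022  0.035  0.005 -0.004  0.01  -0.035 -0.006 -0.007]
theta heavy down 109.85478101828195
```

The fit is clean: slug torque 0.172 N m and friction 0.18 N m, with heavy side down at a handle angle of about 110°. I'll go there gently and hand in.

```bash
python3 - <<'E'
from w import *
L=sweep([542,522,502,482],v=.06); L=sweep([469.5],v=.02); robot.pause(.5)
o,x,f=yz(); print("th",np.degrees(np.arctan2(-x[1],x[2]))%360,f.round(1),o["gripper_force"],abs(o["qvel"]).max(),o["time"])
cv2.imwrite("pics/end.png",cv2.resize(robot.grab_frame("scene")[120:280,200:410],(788,600),interpolation=2))
print(robot.job_done())
E
```

```text
th 110.53064875670418 [5.  6.4 0.9] 62.63007044792175 0.07698860864508018 60.475
the job is handed in; nothing more can be done
None
```

I put the three weights in the carrier wells, felt out the flywheel's heavy side and turned it to point straight down by my estimate, within a few degrees. I handed the job in at about 60.5 s with the fingers still gripping the crank at 110.5° (62.6 N), but no pass or fail verdict came back.

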